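# Pack the last carton in the parcel tray and scan it

### The job

Finish this food parcel: lower the long narrow meal carton (barcode up, either way round, not dropped) into the empty oblong pocket of the packing tray so that it sits flat and fully down, and let go of it. Then take the barcode scanner out of its cradle, carry it over the groceries without disturbing any of them, and hold it about 3 cm above the barcode on that carton: window centred over the code and facing straight down, the window's long side along the length of the code, and never touching the carton. The job ends there, with the scanner still held, steady, in the gripper over the code.

Things in the scene. Friction and masses are not known exactly. Their poses are not given: they have to be found in the camera images.
- carton: Long narrow cardboard meal carton lying flat, 60 mm along its x, 125 mm along its y, 58 mm high, about 0.26 kg; printed side bands, white barcode label on its upper face. Origin at the centre of its underside, z up. It stands on the table at one of two places (the square tea box stands at the other).
- carton_code (a point): Centre of the barcode, on the carton's upper face: 14 mm from the carton's centre towards its +y, 58 mm above its underside; axes as the carton's. The white label measures 48 mm along the carton's y (the length of the code) and 28 mm along its x; the bars run along x.
- tray: Grey moulded packing tray, fixed to the table, 186 mm along its x, 330 mm along its y, 24 mm high, with five pockets 18 mm deep (pocket floors 6 mm above the table). One row, at x +46 mm: in the middle the empty oblong pocket, and 116 mm to either side of its centre a round pocket with an upright jar. Other row, at x -48 mm: two low fish tins. Origin at the centre of its underside, z up.
- tray_hole0 (a point): Centre of the mouth of the empty oblong pocket, level with the tray's top (24 mm above the table); axes as the tray's. The pocket is 64 mm along x, 129 mm along y and 18 mm deep, with a small chamfer: the carton's origin comes to lie 18 mm below this point, the carton's y along the tray's y (either way round), and its upper 40 mm stand proud.
- cradle: Black desk cradle of the scanner, fixed to the table: an open rectangular cup 64 mm along x, 84 mm along y, rim 30 mm above the table, inner floor 6 mm, on a 105 by 100 mm base plate. Origin under the cup's centre. The scanner stands in it nose down with its handle over the cradle's -x side; lift it straight up.
- scanner: Cordless pistol-grip barcode scanner, black and grey, about 0.22 kg, standing nose down with its handle nearly level. Origin at the centre of its window, z up (opposite to the way the window looks). Head: nose 50 mm along x, 70 mm along y, 22 mm high; above it 42 by 56 mm up to z 97 mm. Handle: sticks out to -x from the head, from x -20 to -128 mm, 34 mm wide along y, 30 mm thick, rising slightly (0.12 rad) outwards.
- scanner_window (a point): Centre of the scanner's window in the end face of its nose (same point as the scanner's origin, same axes). The window's long side (56 mm) runs along y, its short side (30 mm) along x.
- scanner_grip (a point): Middle of the scanner's handle near its root, where it balances well: x -52 mm, z 78 mm in the scanner's frame, same axes. Pinch across y (34 mm wide); the handle reaches 15 mm above and below this point.
- jar0: Upright grocery jar, 68 mm across, 110 mm high, in the tray's round pocket at its -y end; leave alone. Origin at the centre of its underside.
- jar1: The same kind of jar in the tray's round pocket at its +y end; leave alone. Origin at the centre of its underside.
- fish0: Flat fish tin, 60 by 101 by 24 mm, in the tray's pocket at x -48, y -72 mm; leave alone. Origin at the centre of its underside.
- fish1: Flat fish tin, 60 by 101 by 24 mm, in the tray's pocket at x -48, y +72 mm; leave alone. Origin at the centre of its underside.
- sauce_jar: Upright sauce jar, 66 mm across, 120 mm high, standing between the cradle and the tray; leave alone. Origin at the centre of its underside.
- soup_can: Upright soup can, 66 mm across, 110 mm high, standing between the cradle and the tray; leave alone. Origin at the centre of its underside.
- tea_box: Square cardboard tea box, 96 by 96 by 70 mm, also with a barcode on top, too wide for the pocket; leave alone. Origin at the centre of its underside.
Not all that is in view belongs to the job. Leave any pink or turquoise look-alike of the scanner alone.

How it is judged (in metres and radians):
On the way, in this order (a step that is already met when the one before it is completed fails the run):
1. the carton sits flat and fully down in the empty pocket, barcode up, and is let go (horizontal distance between carton and tray_hole0 below 0.004 m and z of carton in the frame of tray_hole0 below -0.0155 m and angle between the y axis of carton and the y axis of tray, either way round below 0.05 rad and angle between carton's own z axis and vertical below 0.05 rad and contact force between the fingers and carton below 0.1 N), for 0.2 s.
2. the scanner has been lifted clear of its cradle in the gripper (z of scanner_window in the frame of cradle above 0.05 m and contact force between the fingers and scanner above 1 N), for 0.2 s.
At the end, for the whole second after the job is handed in: Carton flat in the oblong pocket (4 mm from centre, 2.5 mm from fully down, 0.05 rad from square and level), not gripped; scanner held by the gripper alone, at rest, window 15 to 45 mm above the code, 12 mm from its centre, tilt under 0.12 rad, along the code within 0.15 rad (all of step 1 and horizontal distance between scanner_window and carton_code below 0.012 m and z of scanner_window in the frame of carton_code between 0.015 and 0.045 m and angle between scanner's own z axis and vertical below 0.12 rad and angle between the y axis of scanner and the y axis of carton, either way round below 0.15 rad and linear speed of scanner below 0.02 m/s and angular speed of scanner below 0.15 rad/s and contact force between the fingers and scanner above 1 N and contact force between scanner and carton below 0.1 N and contact force between scanner and tray below 0.1 N and contact force between scanner and cradle below 0.1 N and contact force between scanner and jar0 below 0.1 N and contact force between scanner and jar1 below 0.1 N and contact force between scanner and fish0 below 0.1 N and contact force between scanner and fish1 below 0.1 N and contact force between scanner and sauce_jar below 0.1 N and contact force between scanner and soup_can below 0.1 N and contact force between scanner and tea_box below 0.1 N); the arm keeps its last pose, push and grip.
It fails at once if the carton is dropped (falls freely faster than 0.5 m/s) (linear speed of carton above 0.5 m/s and contact force between the fingers and carton below 0.1 N).
It fails at once if the scanner touches the carton (contact force between scanner and carton above 0.5 N).
It fails at once if another grocery is pushed more than 20 mm or tipped (distance of any of jar0, jar1, fish0, fish1, sauce_jar, soup_can, tea_box from where it was at the start of the episode above 0.02 m or angle between any of jar0, jar1, fish0, fish1, sauce_jar, soup_can, tea_box's own z axis and vertical above 0.3 rad).
It also fails if it takes over 72 s, if anything falls off the work surface, if the arm or the gripper's body presses on something with over 40 N, if the wrist force passes 120 N, or if a joint passes its speed limit or range.

### The arm

A 7-joint arm with a two-finger parallel gripper is mounted at the origin on the work surface. World frame = base frame: x ahead of the robot, y to its left, z up, the work surface at z = 0. Lengths are in mm, angles in rad, forces in N, time in s.
With the tool pointing down it reaches from about 425 to 950 mm from the base axis. Payload 4.7 kg.
Tool frame: the origin (TCP) lies on the centre line of the jaws, within the pads' length; the fingertips stand 17 mm ahead of it and the grasp point (between the pads) lies 2 mm behind it; z points along the fingers, y is the direction in which the jaws open and shut (so a half turn about z gives the same grasp; the last joint's range is limited). The gripper opens to 87 mm and grips with 3 to 60 N. Pads are 19 mm wide; open, the fingers measure 117 mm over their backs; the gripper's body (75 mm by 190 mm) begins 51 mm behind the grasp point.
Start: joints at [-1.17, 0.469, -0.049, 1.532, 0.024, 1.141, -0.082], TCP at [281.228, 613.643, 239.573] pointing down, gripper open.
Joint ranges: [-2.59, 2.59], [-0.33, 1.99], [-1.39, 1.29], [0.1, 2.45], [-1.04, 4.18], [0.21, 1.99], [-2.66, 2.66]. Speed limits (rad/s): [2.57, 2.57, 3.14, 3.14, 3.14, 3.14, 3.14].

### API

Orientations are given as a rotation vector (axis times angle).
In Python, from station import bot gives the robot as it stands. The module is installed in compiled form; this text tells all that it offers.
- The arm moves only by the tool play_rows, never from a script. Its arguments are lists of equal length, an entry for each row: "fingers": the gripper command: -1 is shut, 1 is fully open, values between are in proportion; "dp": the shift along the tool's x, y, z in cm, a list of three; "delta_rot": the turn, a rotation vector about the tool's x, y, z in degrees, a list of three. A call has 1 to 20 rows; each row shifts and turns the commanded pose from where the row before left it, along the tool's axes as they then stand; what a row does not reach is not made up. A row lasts 1/8 s, in which the tool goes at most 62.5 mm and 10.7 degrees, less where a joint would pass 70% of its speed; a pose out of reach is approached as far as the arm can. A call with a gripper value outside its range is refused whole. The fingers move at their own pace and stop on an object; the grip force is fixed at half the most. Time passes only in rows, so rows that do not move let the fingers close. It gives the time, the measured TCP pose, the force and the opening at its end, in the units of the state.
- bot.state(): the state, without advancing time (a new reading comes with each control period).
- bot.capture(name): name is "scene" or "top" or "wrist"; returns a dict with "img" (420x560x3 uint8, red, green, blue), "depth" (420x560 float32, mm along the optical axis (not along the pixel's ray), 0 where there is no reading), "K" (3x3 intrinsics, pixels), "R" (3x3) and "t" (3): a world point X has camera coordinates R X + t; the wrist camera has in their place "mount" (4x4, takes a point from camera to tool coordinates, whose origin is the TCP and whose axes are the flange's). Camera axes: x right, y down, z forward; pixel columns grow to the right and rows downward; lengths in mm; the calibration is good to about 2 mm. A picture is of the moment at which its call begins: read the wrist's pose just before it.
- bot.close_job(): hands the job in, once; it reports no verdict.
Trained networks look in the newest picture that a camera, given by its name, has taken for a name from the list of things; names that differ only in an ending like _2 or _b are one class to them, and where a whole thing is asked for, a point or a joint stands for the part that bears it (a point fixed in the world has none). Each returns a list of dicts, best first, with "score" (0 to 1); they miss things now and then, are a little off and sometimes report something else, mostly with a low value. They report only what shows in the picture. A call takes as long as a camera call. They do not tell look-alikes from the thing itself.
- bot.spot_in(camera, target): "centre" ([x, y, z] in mm, in the coordinates of the camera as it stood for that picture, good to about 4 mm: the middle of the surface that is visible of it).
- bot.pinpoint(camera, target): "centre" ([x, y, z] in mm, in the coordinates of the camera as it stood for that picture, good to about 4 mm: a listed point, or the origin of a listed thing).
The state is a dict: "time": time; "q": joint angles; "qvel": joint speeds; "joint_torque": joint torques, N m; "position": TCP position; "orientation": TCP orientation; "contact_force": force on the tool from outside, world axes, zero at the start; "moment": the same for the moment, N m; "width": opening from 0.0 (shut) to 1.0 (fully open).
Only numpy, scipy, OpenCV 4.12 (cv2) and the standard library are available. Lean on these libraries where they do the work, as an engineer would, in place of code of your own. Each camera call takes 0.05 s, during which the arm holds its last target.

## Working session

There is one attempt and no reset: what is moved stays moved. The work goes in short steps, Python scripts to look and compute and a tool call to move; the robot and the scene stay as the last step left them, time stands still between calls to the robot, and variables do not carry over. Pictures are saved under pics/ and viewed, and the job is handed in when it is done.

Besides the shell and the picture viewer there is one more tool, called after ">>>" as name(argument=value, ...), one argument or row to a line, values as JSON. play_rows: Moves the arm, as the interface text tells. Its arguments: {"type":"object","properties":{"fingers":{"type":"array"},"dp":{"type":"array"},"delta_rot":{"type":"array"}},"required":["fingers","dp","delta_rot"]}

```bash
mkdir -p pics; python3 - <<'E'
from station import bot
import cv2,numpy as np
s=bot.state(); print(s)
for n in ("scene","top"):
    c=bot.capture(n); cv2.imwrite(f"pics/{n}0.png",c["img"][:,:,::-1]); print(n,c["K"].tolist(),c["R"].tolist(),c["t"].tolist())
    np.savez(f"{n}0.npz",**{k:np.array(v) for k,v in c.items()})
    R=np.array(c["R"]);t=np.array(c["t"])
    for k in ["carton","carton_code","tray","tray_hole0","cradle","scanner","scanner_window","scanner_grip","jar0","fish0","sauce_jar","soup_can","tea_box"]:
        try:
            print(k,[(round(d["score"],2),np.round(R.T@(np.array(d["centre"])-t)).tolist()) for d in bot.pinpoint(n,k)])
        except Exception as e: print(k,e)
E
```

```text
{'time': 0.0, 'q': array([-1.16989832,  0.46946352, -0.04862024,  1.53370258,  0.02412432,
        1.14098775, -0.08231871]), 'qvel': array([ 0.00143333, -0.00032842,  0.00036828,  0.00047609,  0.00178457,
        0.00199298, -0.00094221]), 'joint_torque': array([ 6.75021784e-04, -5.07993901e+01, -8.05748301e-02, -2.36145151e+01,
       -6.13977271e-02,  3.80701781e-02,  2.09082727e-04]), 'position': array([281.00822878, 613.09869166, 238.48093393]), 'orientation': array([-6.69797673e-01, -3.06901175e+00,  3.05498772e-03]), 'contact_force': array([ 0.09665837, -0.90285734,  0.58401071]), 'moment': array([ 0.0064287 , -0.06287163, -0.03886792]), 'width': 1.0011344008865932}
scene [[423.56017706682354, 0.0, 276.7495275610737], [0.0, 423.56017706682354, 206.92599203227357], [0.0, 0.0, 1.0]] [[0.7644502177405826, 0.6446645380221453, 0.004847474916916452], [0.5554341466877812, -0.6547854901237621, -0.5125903536125131], [-0.3272747672668831, 0.39454226052487584, -0.8586196080746868]] [-309.08302085429557, -280.2332849705039, 1539.1506136848425]
carton [(0.65, [637.0, -53.0, 4.0])]
carton_c
[... 1487 characters left out ...]
ay_hole0 [(0.58, [592.0, 278.0, 24.0])]
cradle [(0.64, [531.0, -347.0, -4.0]), (0.44, [594.0, 394.0, 8.0])]
scanner [(0.93, [274.0, -310.0, -1.0]), (0.82, [534.0, -348.0, 6.0]), (0.56, [334.0, -561.0, -0.0])]
scanner_window [(0.74, [340.0, -559.0, -2.0]), (0.57, [280.0, -314.0, 3.0])]
scanner_grip [(0.85, [356.0, -511.0, 79.0]), (0.81, [482.0, -338.0, 87.0]), (0.67, [288.0, -265.0, 83.0]), (0.17, [640.0, -38.0, 57.0])]
jar0 [(0.72, [591.0, 162.0, 5.0]), (0.7, [594.0, 394.0, 9.0])]
fish0 [(0.71, [500.0, 350.0, 9.0])]
sauce_jar [(0.71, [508.0, -216.0, -1.0]), (0.63, [593.0, 160.0, 5.0]), (0.16, [497.0, 346.0, 6.0])]
soup_can [(0.68, [605.0, -208.0, -1.0])]
tea_box [(0.6, [451.0, -71.0, -2.0])]
```

View pics/scene0.png

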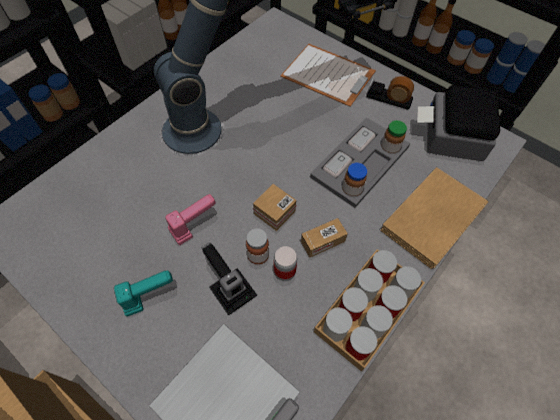

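View pics/top0.png

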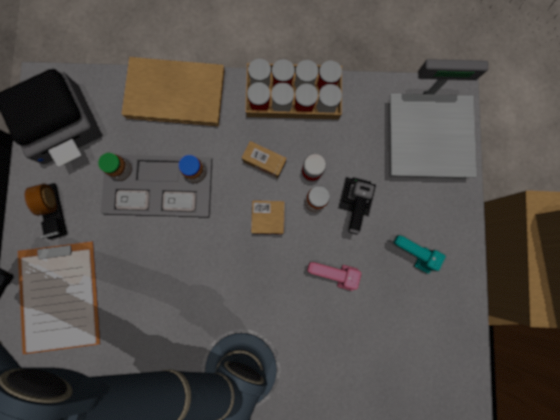

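Scanner candidates in the top view are pink (334,274), turquoise (418,252) and black in the cradle (358,205), so the black one is right. The carton is the narrow box at (264,158); the square tea box is at (267,217). Next I'll measure from depth.

```bash
cat > h.py <<'E'
import numpy as np,cv2
from scipy.spatial.transform import Rotation as Ro
def cloud(c,Rwc=None,twc=None):
    d=np.array(c["depth"],float);K=np.array(c["K"])
    v,u=np.indices(d.shape)
    P=np.stack([(u-K[0,2])*d/K[0,0],(v-K[1,2])*d/K[1,1],d],-1)
    if Rwc is None:
        R=np.array(c["R"]);t=np.array(c["t"]);W=(P-t)@R
    else: W=P@Rwc.T+twc
    W[d<=0]=np.nan
    return W
def wristpose(s,c):
    M=np.array(c["mount"]);R=Ro.from_rotvec(s["orientation"]).as_matrix()
    return R@M[:3,:3],R@M[:3,3]+np.array(s["position"])
def rect(W,c,r,z0,z1):
    m=(np.hypot(W[...,0]-c[0],W[...,1]-c[1])<r)&(W[...,2]>z0)&(W[...,2]<z1)
    p=W[m]; 
    if len(p)<10: return None
    (cx,cy),(w,h),a=cv2.minAreaRect(p[:,:2].astype(np.float32))
    if w>h: w,h,a=h,w,a+90   # a+90: direction of long side = h axis angle
    la=(a+90)  # direction of h
    la=(la+90)%180-90
    return len(p),[round(x,1) for x in(cx,cy,w,h,la)],np.round(np.median(p,0),1)
E
python3 - <<'E'
from h import *
for n in("scene","top"):
    c=np.load(n+"0.npz");W=cloud(c)
    print(n)
    print("carton",rect(W,(635,-55),100,50,66))
    print("tea",rect(W,(455,-71),90,62,78))
    print("tray",rect(W,(550,277),205,18,30))
    print("scan",rect(W,(500,-340),90,70,115))
    print("cradle rim",rect(W,(534,-346),70,22,36))
    print("sauce",rect(W,(511,-216),50,112,126), "soup",rect(W,(606,-204),50,103,116))
    print("jars",rect(W,(595,160),50,105,125),rect(W,(597,394),50,105,125))
c=cv2.imread("pics/top0.png");cv2.imwrite("pics/crop0.png",cv2.resize(c[130:250,230:390],None,fx=5,fy=5,interpolation=2))
E
```

```text
scene
carton (788, [632.9, -53.6, 62.3, 126.4, 65.7], array([634. , -55.7,  57.8]))
tea (869, [453.0, -70.5, 98.1, 98.4, 88.9], array([454.8, -72.6,  70. ]))
tray (2465, [547.4, 277.4, 187.0, 337.9, 89.8], array([528.2, 269.2,  24.3]))
scan (829, [484.9, -337.7, 56.3, 148.4, -13.3], array([ 503.6, -340.7,  100.7]))
cradle rim (301, [542.4, -351.5, 83.6, 84.7, 76.2], array([ 557.5, -365.6,   27.8]))
sauce (319, [510.1, -216.1, 55.7, 57.9, -31.8], array([ 511.9, -217.6,  119.6])) soup (353, [605.5, -203.8, 58.5, 59.6, -38.7], array([ 605.6, -205. ,  109.6]))
jars (274, [593.7, 159.5, 60.0, 60.2, -33.2], array([593.7, 156.8, 115.5])) (228, [593.4, 392.1, 59.4, 59.7, 37.6], array([595.3, 387.7, 115.7]))
top
carton (808, [631.3, -51.6, 60.8, 125.3, 65.9], array([630.4, -51.3,  58.1]))
tea (1052, [450.2, -68.0, 95.0, 95.7, 1.2], array([450.1, -68.8,  70.2]))
tray (3781, [603.6, 279.2, 302.3, 332.0, 89.6], array([524.3, 278.8,  24.3]))
scan (716, [482.8, -335.2, 55.2, 143.9, -12.7], array([ 497. , -333. ,  100.9]))
cradle rim (174, [541.0, -348.9, 81.6, 84.4, 76.9], array([ 539.3, -321.7,   27.3]))
sauce (327, [507.2, -213.1, 55.4, 57.1, 87.0], array([ 508.1, -213. ,  119.8])) soup (334, [603.4, -200.9, 58.8, 60.1, -49.7], array([ 603.3, -201.4,  109.8]))
jars (341, [590.3, 162.9, 56.9, 59.0, 46.3], array([589.9, 161.7, 115.7])) (357, [591.3, 393.6, 57.8, 58.8, -89.5], array([590.8, 392.4, 115.8]))
```

View pics/crop0.png

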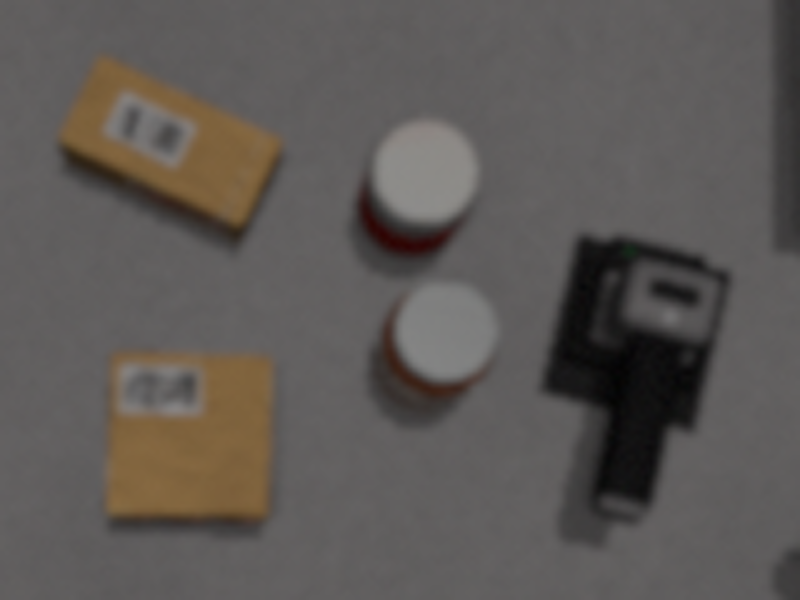

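```bash
python3 - <<'E'
from h import *
from station import bot
s=bot.state();R=Ro.from_rotvec(s["orientation"]).as_matrix();print(R.round(3),s["position"],s["time"])
c=bot.capture("wrist");cv2.imwrite("pics/w0.png",c["img"][:,:,::-1]);print(np.array(c["mount"]).round(3),np.array(c["K"]).round(1))
E
```

```text
[[-0.909  0.417  0.   ]
 [ 0.417  0.909  0.   ]
 [ 0.     0.    -1.   ]] [281.21310109 613.64257262 239.57917698] 1.4
[[-1.00000e-03 -9.53000e-01 -3.02000e-01  8.40290e+01]
 [ 1.00000e+00 -1.00000e-03  0.00000e+00 -4.09000e-01]
 [-0.00000e+00 -3.02000e-01  9.53000e-01 -1.45824e+02]
 [ 0.00000e+00  0.00000e+00  0.00000e+00  1.00000e+00]] [[368.1   0.  285.2]
 [  0.  368.1 204.2]
 [  0.    0.    1. ]]
```

View pics/w0.png

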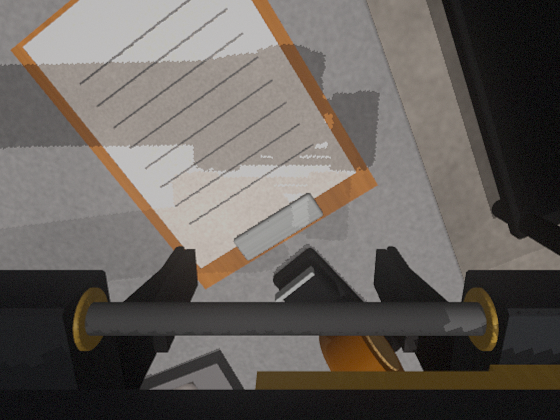

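>>> play_rows(
  fingers=[1, 1, 1, 1, 1, 1, 1, 1, 1, 1, 1, 1, 1, 1, 1, 1, 1, 1, 1],
  dp=[
    [-4.41, -2.09, 0],
    [-4.41, -2.09, 0],
    [-4.41, -2.09, 0],
    [-4.41, -2.09, 0],
    [-4.41, -2.09, 0],
    [-4.41, -2.09, 0],
    [-4.41, -2.09, 0],
    [-4.41, -2.09, 0],
    [-4.41, -2.09, 0],
    [-4.41, -2.09, 0],
    [0, 0, 0],
    [0, 0, 0],
    [0, 0, 0],
    [0, 0, 0],
    [0, 0, 0],
    [0, 0, 0],
    [0, 0, 0],
    [0, 0, 0],
    [0, 0, 0],
  ],
  delta_rot=[
    [0, 0, 0],
    [0, 0, 0],
    [0, 0, 0],
    [0, 0, 0],
    [0, 0, 0],
    [0, 0, 0],
    [0, 0, 0],
    [0, 0, 0],
    [0, 0, 0],
    [0, 0, 0],
    [0, 0, 9.34],
    [0, 0, 9.34],
    [0, 0, 9.34],
    [0, 0, 9.34],
    [0, 0, 9.34],
    [0, 0, 9.34],
    [0, 0, 9.34],
    [0, 0, 0],
    [0, 0, 0],
  ],
)

```text
time: 3.82
position: [595.0, 240.0, 239.6]
orientation: [-2.219, -2.224, -0.0]
contact_force: [0.1, -1.1, -0.3]
width: 1.001
```

```bash
cat >> h.py <<'E'
def look(name,save=True):
    from station import bot
    s=bot.state();c=bot.capture("wrist")
    cv2.imwrite(f"pics/{name}.png",c["img"][:,:,::-1])
    Rw,tw=wristpose(s,c)
    np.savez(name+".npz",img=c["img"],depth=c["depth"],K=c["K"],Rw=Rw,tw=tw,pos=s["position"],ori=s["orientation"])
    R=Ro.from_rotvec(s["orientation"]).as_matrix()
    print("t",round(s["time"],2),"pos",s["position"].round(1),"yaw_y",round(np.degrees(np.arctan2(R[1,1],R[0,1])),2),"Rz",R[:,2].round(4),"q",s["q"].round(2),"w",round(s["width"],3),"F",s["contact_force"].round(1))
    return s,c,Rw,tw,cloud(c,Rw,tw)
E
python3 - <<'E'
from h import *
from station import bot
s,c,Rw,tw,W=look("w1")
for k in("tray_hole0","jar1","jar0"):
    print(k,[(round(d["score"],2),(Rw@np.array(d["centre"])+tw).round(1)) for d in bot.pinpoint("wrist",k)])
E
```

```text
t 3.83 pos [595.  240.  239.6] yaw_y 0.14 Rz [-0.e+00  2.e-04 -1.e+00] q [-0.69  0.42  0.33  1.64 -0.15  1.11 -0.31] w 1.001 F [ 0.1 -1.1 -0.3]
tray_hole0 [(0.97, array([590.4, 278.3,  28.4]))]
jar1 [(0.87, array([593.3, 160.8,   3.8])), (0.7, array([586.1, 276.3,  28.4]))]
jar0 [(0.87, array([593.3, 160.8,   3.8])), (0.7, array([586.1, 276.3,  28.4]))]
```

View pics/w1.png

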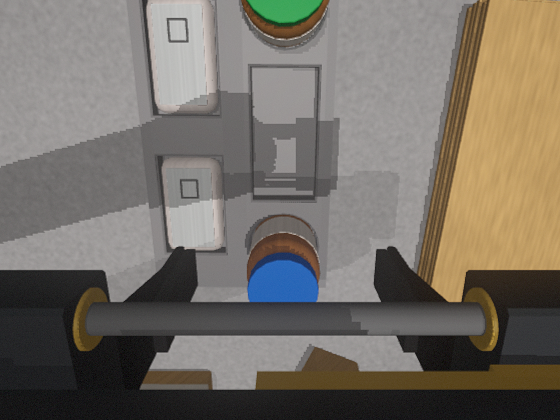

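```bash
cat >> h.py <<'E'
def mouth(W,tw,c0,zt,thr,r=(50,85)):
    d=W-tw; L=(zt-tw[2])/d[...,2]; X=tw+d*L[...,None]
    m=(W[...,2]<thr)&(abs(X[...,0]-c0[0])<r[0])&(abs(X[...,1]-c0[1])<r[1])
    n,l,st,ce=cv2.connectedComponentsWithStats(m.astype(np.uint8))
    k=1+np.argmax(st[1:,4]); p=X[l==k]
    return len(p),p
E
python3 - <<'E'
from h import *
f=np.load("w1.npz");c=dict(K=f["K"],depth=f["depth"])
W=cloud(c,f["Rw"],f["tw"])
for zt in(23,24):
  for thr in(18,20,22):
    n,p=mouth(W,f["tw"],(593,277),zt,thr,(40,72))
    r=cv2.minAreaRect(p[:,:2].astype(np.float32))
    print(zt,thr,n,r, p[:,:2].min(0).round(1),p[:,:2].max(0).round(1))
    # robust per-edge
    q=p[:,:2]
    ys=np.arange(230,325,5);xl=[(q[abs(q[:,1]-y)<2][:,0].min(),q[abs(q[:,1]-y)<2][:,0].max()) for y in ys]
    xl=np.array(xl);print(np.polyfit(ys,xl[:,0],1),np.median(xl,0),np.polyfit(ys,xl.mean(1),1))
m=(abs(W[...,0]-593)<60)&(abs(W[...,1]-277)<70)
h=W[m][:,2];print(np.histogram(h,bins=np.arange(-2,34,2)))
print(W[130,262:320:4].round(0).tolist())
E
```

```text
23 18 8540 ((592.9439697265625, 278.18682861328125), (127.54656982421875, 63.29043197631836), 89.6700668334961) [561.1 214.4] [624.8 341.8]
[2.89838727e-03 5.61009052e+02] [561.79664537 624.15401961] [3.59934243e-03 5.91983896e+02]
23 20 8628 ((593.0223388671875, 278.0763854980469), (127.70851135253906, 63.6955451965332), 89.72378540039062) [561.1 214.4] [625.  341.8]
[3.20119175e-03 5.60768372e+02] [561.65281231 624.39724578] [4.88316880e-03 5.91679487e+02]
23 22 8729 ((592.8177490234375, 277.8388671875), (131.29348754882812, 65.43541717529297), 89.79415893554688) [560.  212.3] [625.6 343.5]
[5.81465463e-04 5.60987338e+02] [561.20695116 624.7965872 ] [3.62496143e-03 5.91950124e+02]
24 18 8540 ((592.9472045898438, 278.3114013671875), (127.19466400146484, 63.11580276489258), 89.67005157470703) [561.2 214.7] [624.8 341.7]
[4.03717481e-03 5.60729038e+02] [561.79978571 624.07115619] [4.07530709e-03 5.91831616e+02]
24 20 8628 ((593.0253295898438, 278.2012634277344), (127.35617065429688, 63.519798278808594), 89.7237777709961) [561.1 214.7] [625.  341.7]
[3.29946652e-03 5.60826931e+02] [561.74240781 624.33995635] [4.85827885e-03 5.91691504e+02]
24 22 8729 ((592.8212890625, 277.96441650390625), (130.93121337890625, 65.2548828125), 89.79414367675781) [560.1 212.6] [625.5 343.4]
[2.03755381e-03 5.60622905e+02] [561.27224154 624.76253261] [3.21022608e-03 5.92069768e+02]
(array([ 223, 1032,   65, 1384, 6321,  478,   94,   98,   97,   65,   88,
        106, 1628, 5389,  300,    0,    0]), array([-2,  0,  2,  4,  6,  8, 10, 12, 14, 16, 18, 20, 22, 24, 26, 28, 30,
       32]))
[[571.0, 283.0, 8.0], [575.0, 283.0, 6.0], [579.0, 283.0, 8.0], [583.0, 283.0, 7.0], [587.0, 282.0, 6.0], [591.0, 282.0, 6.0], [595.0, 283.0, 6.0], [599.0, 283.0, 7.0], [603.0, 283.0, 6.0], [607.0, 283.0, 6.0], [611.0, 283.0, 6.0], [615.0, 283.0, 6.0], [619.0, 283.0, 7.0], [623.0, 283.0, 8.0], [626.0, 284.0, 23.0]]
```

>>> play_rows(
  fingers=[1, 1, 1, 1, 1, 1, 1, 1, 1, 1, 1, 1],
  dp=[
    [-4.68, 0.31, -0.49],
    [-4.68, 0.31, -0.49],
    [-4.68, 0.31, -0.49],
    [-4.68, 0.31, -0.49],
    [-4.68, 0.31, -0.49],
    [-4.68, 0.31, -0.49],
    [-4.68, 0.31, -0.49],
    [0, 0, 0],
    [0, 0, 0],
    [0, 0, 0],
    [0, 0, 0],
    [0, 0, 0],
  ],
  delta_rot=[
    [0, 0, 0],
    [0, 0, 0],
    [0, 0, 0],
    [0, 0, 0],
    [0, 0, 0],
    [0, 0, 0],
    [0, 0, 0],
    [0, 0, 8.1],
    [0, 0, 8.1],
    [0, 0, 8.1],
    [0, 0, 0],
    [0, 0, 0],
  ],
)

```text
time: 5.52
position: [616.7, -87.6, 273.8]
orientation: [-2.637, -1.707, -0.0]
contact_force: [0.0, 0.4, -0.4]
width: 0.998
```

```bash
python3 - <<'E'
from h import *
from station import bot
s,c,Rw,tw,W=look("w2")
print(rect(W,(632,-53),90,50,66),rect(W,(632,-53),90,54,62))
for k in("carton","carton_code"):
    print(k,[(round(d["score"],2),(Rw@np.array(d["centre"])+tw).round(1)) for d in bot.pinpoint("wrist",k)])
E
```

```text
t 5.53 pos [616.7 -87.6 273.8] yaw_y -24.17 Rz [-0.e+00  2.e-04 -1.e+00] q [-0.31  0.38  0.53  1.65 -0.21  1.17 -0.16] w 0.998 F [ 0.   0.4 -0.4]
(7966, [632.8, -53.0, 60.1, 124.7, 65.8], array([634.4, -48.2,  58.8])) (7966, [632.8, -53.0, 60.1, 124.7, 65.8], array([634.4, -48.2,  58.8]))
carton [(0.9, array([635.1, -52.6,   2.2]))]
carton_code [(0.68, array([640.3, -42.3,  57.8]))]
```

View pics/w2.png

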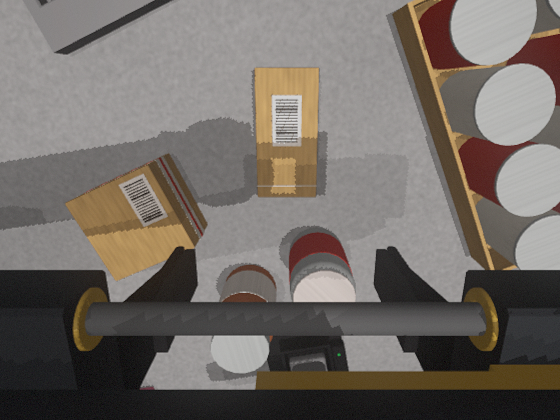

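>>> play_rows(
  fingers=[1, 1, 1, 1, 1, 1, 1, 1, 1, 1, 1],
  dp=[
    [3.82, 0.05, 0],
    [0, 0, 4],
    [0, 0, 4],
    [0, 0, 4],
    [0, 0, 4],
    [0, 0, 4],
    [0, 0, 1.1],
    [0, 0, 1],
    [0, 0, 1],
    [0, 0, 0],
    [0, 0, 0],
  ],
  delta_rot=[
    [0, 0, 0],
    [0, 0, 0],
    [0, 0, 0],
    [0, 0, 0],
    [0, 0, 0],
    [0, 0, 0],
    [0, 0, 0],
    [0, 0, 0],
    [0, 0, 0],
    [0, 0, 0],
    [0, 0, 0],
  ],
)

```text
time: 7.05
position: [633.5, -53.1, 43.6]
orientation: [2.639, 1.704, 0.002]
contact_force: [-0.5, 1.1, -0.1]
width: 1.001
```

>>> play_rows(
  fingers=[-1, -1, -1, -1, -1, -1, -1, -1],
  dp=[
    [0, 0, 0],
    [0, 0, 0],
    [0, 0, 0],
    [0, 0, 0],
    [0, 0, 0],
    [0, 0, 0],
    [0, 0, 0],
    [0, 0, 0],
  ],
  delta_rot=[
    [0, 0, 0],
    [0, 0, 0],
    [0, 0, 0],
    [0, 0, 0],
    [0, 0, 0],
    [0, 0, 0],
    [0, 0, 0],
    [0, 0, 0],
  ],
)

```text
time: 8.05
position: [633.0, -53.1, 42.9]
orientation: [2.639, 1.704, 0.0]
contact_force: [0.4, -1.1, 1.8]
width: 0.685
```

```bash
python3 - <<'E'
from h import *
s,c,Rw,tw,W=look("w3")
print(rect(W,(632,-53),90,50,66))
E
```

```text
t 8.05 pos [633.  -53.1  42.9] yaw_y -24.31 Rz [ 2.e-04  0.e+00 -1.e+00] q [-0.27  0.65  0.41  1.81 -0.36  0.75 -0.1 ] w 0.685 F [ 0.4 -1.1  1.8]
(30902, [638.4, -39.8, 84.5, 98.1, 65.7], array([642.7, -27.3,  58.7]))
```

View pics/w3.png

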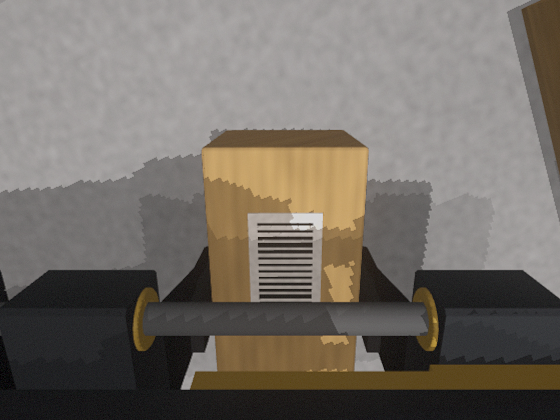

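```bash
cat >> h.py <<'E'
def held(name,ztop):
    f=np.load(name+".npz");W=cloud(dict(K=f["K"],depth=f["depth"]),f["Rw"],f["tw"])
    R=Ro.from_rotvec(f["ori"]).as_matrix();T=(W-f["pos"])@R
    m=(abs(T[...,2]-ztop)<5)&(T[...,0]>22)&(T[...,0]<90)&(abs(T[...,1])<45)
    p=T[m];xs=np.arange(28,58,2)
    e=np.array([(p[abs(p[:,0]-x)<1][:,1].min(),p[abs(p[:,0]-x)<1][:,1].max()) for x in xs])
    ys=np.arange(-24,25,3);far=np.array([p[abs(p[:,1]-y)<1.5][:,0].max() for y in ys])
    print("top z tool",np.median(p[:,2]).round(2),"edges y",np.median(e,0).round(2),"mid vs x",np.polyfit(xs,e.mean(1),1).round(4),"far",np.polyfit(ys,far,1).round(4))
    A=np.c_[p[:,:2],np.ones(len(p))];print("tilt",np.linalg.lstsq(A,p[:,2],rcond=None)[0].round(4))
E
python3 - <<'E'
from h import *
held("w3",-15)
E
```

```text
top z tool -15.8 edges y [-30.52  29.08] mid vs x [-0.0041 -0.5462] far [2.90000e-03 6.32928e+01]
tilt [ 1.88000e-02  1.00000e-04 -1.65698e+01]
```

>>> play_rows(
  fingers=[-1, -1, -1, -1, -1, -1, -1, -1, -1, -1, -1, -1, -1, -1, -1, -1, -1, -1],
  dp=[
    [0, 0, -1.2],
    [0, 0, -3.5],
    [0, 0, -3.5],
    [0, 0, -3.5],
    [0, 0, -3.5],
    [3.57, -2.15, 0],
    [3.57, -2.15, 0],
    [3.57, -2.15, 0],
    [3.57, -2.15, 0],
    [3.57, -2.15, 0],
    [3.57, -2.16, 0],
    [3.57, -2.16, 0],
    [3.57, -2.16, 0],
    [0, 0, 0],
    [0, 0, 0],
    [0, 0, 0],
    [0, 0, 0],
    [0, 0, 0],
  ],
  delta_rot=[
    [0, 0, 0],
    [0, 0, 0],
    [0, 0, 0],
    [0, 0, 0],
    [0, 0, 0],
    [0, 0, 0],
    [0, 0, 0],
    [0, 0, 0],
    [0, 0, 0],
    [0, 0, 0],
    [0, 0, 0],
    [0, 0, 0],
    [0, 0, 0],
    [0, 0, -8.01],
    [0, 0, -8.01],
    [0, 0, -8.01],
    [0, 0, 0],
    [0, 0, 0],
  ],
)

```text
time: 10.35
position: [593.1, 277.8, 194.8]
orientation: [-2.229, -2.213, 0.001]
contact_force: [1.1, -0.0, -2.9]
width: 0.692
```

```bash
python3 - <<'E'
from h import *
s,c,Rw,tw,W=look("w4")
held("w4",-15)
E
```

```text
t 10.35 pos [593.1 277.8 194.8] yaw_y -0.4 Rz [-6.e-04 -3.e-04 -1.e+00] q [-0.74  0.49  0.34  1.65 -0.18  1.04 -0.35] w 0.692 F [ 1.1 -0.  -2.9]
top z tool -15.77 edges y [-30.65  28.89] mid vs x [-0.0048 -0.6252] far [3.20000e-03 6.35459e+01]
tilt [ 1.76000e-02  2.00000e-04 -1.64919e+01]
```

View pics/w4.png

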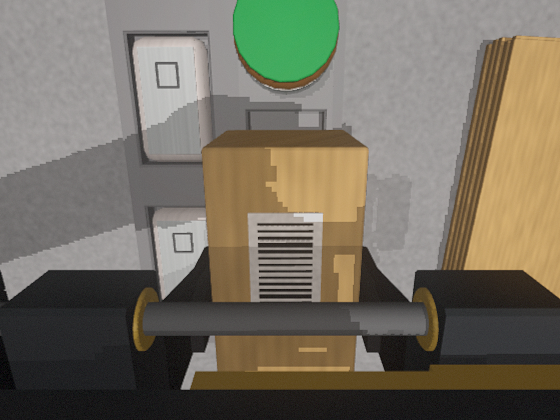

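>>> play_rows(
  fingers=[-1, -1, -1, -1, -1, -1, -1, -1],
  dp=[
    [0.03, 0.05, 3],
    [0, 0, 3],
    [0, 0, 3],
    [0, 0, 2],
    [0, 0, 1],
    [0, 0, 0.4],
    [0, 0, 0],
    [0, 0, 0],
  ],
  delta_rot=[
    [0, 0, 0],
    [0, 0, 0],
    [0, 0, 0],
    [0, 0, 0],
    [0, 0, 0],
    [0, 0, 0],
    [0, 0, 0],
    [0, 0, 0],
  ],
)

```text
time: 11.4
position: [594.6, 278.7, 71.9]
orientation: [2.227, 2.216, 0.003]
contact_force: [0.1, 0.6, -3.5]
width: 0.688
```

```bash
python3 - <<'E'
from h import *
s,c,Rw,tw,W=look("w5")
held("w5",-15)
R=Ro.from_rotvec(s["orientation"]).as_matrix()
# far hole edge: column profile at tool y in -20..20
for x in (577,585,593,601,609):
    m=(abs(W[...,0]-x)<1)&(W[...,1]>335)&(W[...,1]<352)&(W[...,2]<30)
    p=W[m];o=np.argsort(p[:,1]);print(x,p[o][::3,1:].round(0).tolist())
E
```

```text
t 11.4 pos [594.6 278.7  71.9] yaw_y -0.28 Rz [ 0.0016  0.001  -1.    ] q [-0.71  0.62  0.3   1.74 -0.24  0.81 -0.31] w 0.688 F [ 0.1  0.6 -3.5]
top z tool -15.79 edges y [-30.66  29.02] mid vs x [ 0.0032 -0.9713] far [-0.1553 86.4471]
tilt [ 7.00000e-04  6.00000e-04 -1.58056e+01]
577 [[340.0, 6.0], [340.0, 8.0], [341.0, 7.0], [343.0, 23.0], [343.0, 23.0], [344.0, 24.0], [344.0, 23.0], [344.0, 25.0], [345.0, 25.0], [345.0, 24.0], [346.0, 23.0], [346.0, 25.0], [346.0, 25.0], [347.0, 24.0], [347.0, 24.0], [348.0, 26.0], [348.0, 25.0], [348.0, 24.0], [349.0, 24.0], [349.0, 26.0], [350.0, 26.0], [350.0, 25.0], [350.0, 24.0], [350.0, 26.0], [351.0, 25.0], [351.0, 24.0], [352.0, 24.0], [352.0, 26.0]]
585 [[340.0, 5.0], [340.0, 8.0], [341.0, 8.0], [343.0, 23.0], [343.0, 23.0], [344.0, 23.0], [344.0, 24.0], [344.0, 24.0], [345.0, 26.0], [345.0, 24.0], [346.0, 26.0], [346.0, 25.0], [346.0, 25.0], [347.0, 25.0], [347.0, 26.0], [347.0, 25.0], [348.0, 24.0], [348.0, 24.0], [349.0, 24.0], [349.0, 25.0], [349.0, 26.0], [350.0, 25.0], [350.0, 25.0], [351.0, 26.0], [351.0, 25.0], [352.0, 25.0]]
593 
[... 533 characters left out ...]
, 25.0], [345.0, 25.0], [345.0, 25.0], [346.0, 24.0], [346.0, 25.0], [346.0, 25.0], [347.0, 24.0], [347.0, 24.0], [347.0, 26.0], [348.0, 25.0], [348.0, 24.0], [349.0, 24.0], [349.0, 25.0], [349.0, 25.0], [350.0, 25.0], [350.0, 24.0], [350.0, 25.0], [351.0, 25.0], [351.0, 24.0], [352.0, 24.0], [352.0, 25.0]]
609 [[340.0, 6.0], [340.0, 7.0], [340.0, 7.0], [343.0, 23.0], [343.0, 24.0], [344.0, 24.0], [344.0, 25.0], [344.0, 25.0], [345.0, 26.0], [345.0, 25.0], [346.0, 24.0], [346.0, 25.0], [347.0, 24.0], [347.0, 25.0], [348.0, 24.0], [348.0, 24.0], [348.0, 25.0], [349.0, 24.0], [349.0, 24.0], [349.0, 25.0], [350.0, 25.0], [350.0, 24.0], [351.0, 24.0], [351.0, 25.0], [351.0, 25.0], [352.0, 24.0]]
```

View pics/w5.png

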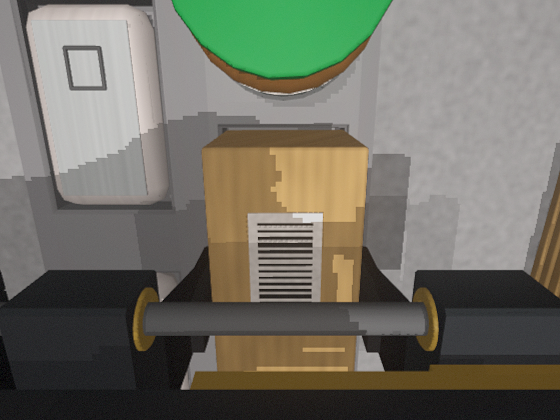

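>>> play_rows(
  fingers=[-1, -1, -1],
  dp=[
    [0, 0, 0],
    [0, 0, 0],
    [0, 0, 0],
  ],
  delta_rot=[
    [0, 0, 0],
    [0, 0, 0],
    [0, 0, 0],
  ],
)

```text
time: 11.82
position: [593.9, 278.4, 70.9]
orientation: [-2.227, -2.216, -0.0]
contact_force: [-0.2, -0.1, -3.3]
width: 0.688
```

```bash
python3 - <<'E'
from h import *
s,c,Rw,tw,W=look("w6")
# left/right hole edges visible beyond carton: z<18 region for y 335..341 ray-projected onto z=24
d=W-tw; X=tw+d*((24-tw[2])/d[...,2])[...,None]
m=(W[...,2]<18)&(X[...,1]>336)&(X[...,1]<342)&(abs(X[...,0]-593)<45)
print(X[m][:,0].min(),X[m][:,0].max(),X[m][:,1].max(),m.sum())
f=s
R=Ro.from_rotvec(s["orientation"]).as_matrix();T=(W-s["position"])@R
m=(abs(T[...,2]+15)<4)&(T[...,0]>22)&(T[...,0]<70)&(abs(T[...,1])<45)
print("carton top world", W[m].min(0),W[m].max(0))
E
```

```text
t 11.82 pos [593.9 278.4  70.9] yaw_y -0.27 Rz [ 1.e-04  2.e-04 -1.e+00] q [-0.71  0.63  0.3   1.74 -0.24  0.81 -0.31] w 0.688 F [-0.2 -0.1 -3.3]
562.3839984815543 623.8542109353178 341.99925908911456 168
carton top world [563.12412928 300.3452344   81.94709148] [623.55431269 342.13228507  89.22729233]
```

>>> play_rows(
  fingers=[-1, -1, -1, -1, -1],
  dp=[
    [-0.05, -0.02, 0.3],
    [0, 0, 0.4],
    [0, 0, 0.4],
    [0, 0, 0],
    [0, 0, 0],
  ],
  delta_rot=[
    [0, 0, 0],
    [0, 0, 0],
    [0, 0, 0],
    [0, 0, 0],
    [0, 0, 0],
  ],
)

```text
time: 12.5
position: [593.8, 278.0, 59.8]
orientation: [-2.227, -2.216, -0.0]
contact_force: [0.8, -0.3, -3.3]
width: 0.687
```

>>> play_rows(
  fingers=[-1, -1, -1, -1, -1],
  dp=[
    [0, 0, 0.4],
    [0, 0, 0.4],
    [0, 0, 0.3],
    [0, 0, 0],
    [0, 0, 0],
  ],
  delta_rot=[
    [0, 0, 0],
    [0, 0, 0],
    [0, 0, 0],
    [0, 0, 0],
    [0, 0, 0],
  ],
)

```text
time: 13.12
position: [593.8, 277.9, 49.0]
orientation: [2.227, 2.216, 0.001]
contact_force: [-0.4, 0.1, -1.0]
width: 0.683
```

Force fell from -3.3 to -1.0, so the carton is just seated. I'll push a hair lower, then release.

>>> play_rows(
  fingers=[-1, -1, 0.75, 0.75, 0.75, 0.75, 0.75],
  dp=[
    [0, 0, 0.06],
    [0, 0, 0],
    [0, 0, 0],
    [0, 0, 0],
    [0, 0, 0],
    [0, 0, 0],
    [0, 0, 0],
  ],
  delta_rot=[
    [0, 0, 0],
    [0, 0, 0],
    [0, 0, 0],
    [0, 0, 0],
    [0, 0, 0],
    [0, 0, 0],
    [0, 0, 0],
  ],
)

```text
time: 14.0
position: [593.7, 277.9, 48.2]
orientation: [-2.227, -2.216, -0.0]
contact_force: [-0.6, -0.1, 0.1]
width: 0.874
```

>>> play_rows(
  fingers=[0.9, 0.9, 0.9, 0.9, 0.9, 1, 1, 1, 1, 1],
  dp=[
    [0, 0, -1],
    [0, 0, -3],
    [0, 0, -5],
    [0, 0, -5],
    [0, 0, -5],
    [-2, 0, -4],
    [-1.9, 0, 0],
    [0, 0, 0],
    [0, 0, 0],
    [0, 0, 0],
  ],
  delta_rot=[
    [0, 0, 0],
    [0, 0, 0],
    [0, 0, 0],
    [0, 0, 0],
    [0, 0, 0],
    [0, 0, 0],
    [0, 0, 0],
    [0, 0, 0],
    [0, 0, 0],
    [0, 0, 0],
  ],
)

```text
time: 15.25
position: [592.8, 240.0, 276.9]
orientation: [-2.224, -2.217, 0.003]
contact_force: [-1.3, -0.3, 0.6]
width: 1.001
```

```bash
python3 - <<'E'
from h import *
from station import bot
s,c,Rw,tw,W=look("w7")
print(rect(W,(593,278),80,58,70))
m=(abs(W[...,0]-593)<27)&(abs(W[...,1]-278)<55)&(W[...,2]>50);p=W[m]
print(np.linalg.lstsq(np.c_[p[:,0]-593,p[:,1]-278,np.ones(len(p))],p[:,2],rcond=None)[0])
print("code",[(round(d["score"],2),(Rw@np.array(d["centre"])+tw).round(1)) for d in bot.pinpoint("wrist","carton_code")])
E
```

```text
t 15.25 pos [592.8 240.  276.9] yaw_y -0.19 Rz [-2.1e-03 -5.0e-04 -1.0e+00] q [-0.72  0.39  0.37  1.59 -0.15  1.18 -0.32] w 1.001 F [-1.3 -0.3  0.6]
(8040, [593.2, 278.9, 60.1, 123.5, 89.7], array([593.4, 283.8,  64.8]))
[  0.28908197  -2.57299364 264.46070397]
code [(0.89, array([593. , 293. ,  65.2])), (0.18, array([496.6, 211.8,   8.1]))]
```

View pics/w7.png

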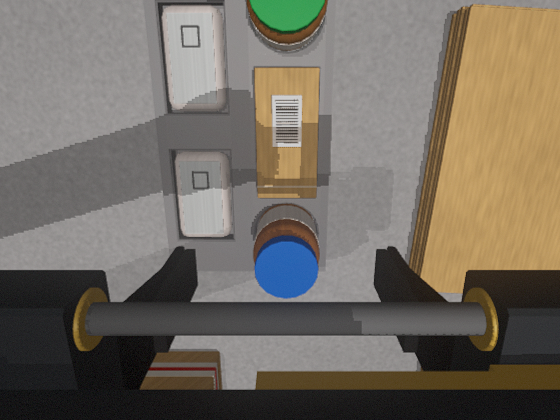

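>>> play_rows(
  fingers=[1, 1, 1, 1, 1, 1, 1, 1, 1, 1, 1, 1, 1, 1],
  dp=[
    [-4.8, -0.91, -0.11],
    [-4.8, -0.91, -0.11],
    [-4.8, -0.91, -0.11],
    [-4.8, -0.91, -0.11],
    [-4.8, -0.91, -0.11],
    [-4.8, -0.91, -0.11],
    [-4.8, -0.91, -0.11],
    [-4.8, -0.91, -0.11],
    [-4.8, -0.91, -0.11],
    [-4.8, -0.91, -0.11],
    [-4.8, -0.91, -0.11],
    [-4.8, -0.91, -0.11],
    [0, 0, 0],
    [0, 0, 0],
  ],
  delta_rot=[
    [0, 0, 0],
    [0, 0, 0],
    [0, 0, 0],
    [0, 0, 0],
    [0, 0, 0],
    [0, 0, 0],
    [0, 0, 0],
    [0, 0, 0],
    [0, 0, 0],
    [0, 0, 0],
    [0, 0, 0],
    [0, 0, 0],
    [0, 0, 0],
    [0, 0, 0],
  ],
)

```text
time: 17.1
position: [482.0, -335.8, 290.9]
orientation: [-2.225, -2.216, -0.001]
contact_force: [0.1, 0.3, -0.2]
width: 1.0
```

>>> play_rows(
  fingers=[1, 1, 1, 1, 1, 1, 1, 1, 1, 1, 1, 1, 1],
  dp=[
    [0, 0, 0],
    [0, 0, 0],
    [0, 0, 0],
    [0, 0, 0],
    [0, 0, 0],
    [0, 0, 0],
    [0, 0, 0],
    [0, 0, 0],
    [0, 0, 0],
    [0, 0, 0],
    [0, 0, 0],
    [0, 0, 0],
    [0, 0, 0],
  ],
  delta_rot=[
    [0, 0, 9.35],
    [0, 0, 9.35],
    [0, 0, 9.35],
    [0, 0, 9.35],
    [0, 0, 9.35],
    [0, 0, 9.35],
    [0, 0, 9.35],
    [0, 0, 9.35],
    [0, 0, 9.35],
    [0, 0, 9.35],
    [0, 0, 9.35],
    [0, 0, 0],
    [0, 0, 0],
  ],
)

```text
time: 18.73
position: [482.2, -335.4, 291.2]
orientation: [-3.121, 0.352, 0.0]
contact_force: [0.1, 0.3, 0.0]
width: 0.999
```

```bash
python3 - <<'E'
from h import *
from station import bot
s,c,Rw,tw,W=look("w8")
for k in("scanner","scanner_window","scanner_grip","cradle"):
  print(k,[(round(d["score"],2),(Rw@np.array(d["centre"])+tw).round(1)) for d in bot.pinpoint("wrist",k)])
E
```

```text
t 18.73 pos [ 482.2 -335.4  291.2] yaw_y -102.87 Rz [-0.e+00  8.e-04 -1.e+00] q [-0.22  0.42  1.05  1.72 -0.39  1.22 -0.87] w 0.999 F [0.1 0.3 0. ]
scanner [(0.94, array([ 277.7, -311.9,   -0.6])), (0.92, array([ 533.9, -344.6,    5.2])), (0.64, array([ 335.7, -560. ,   -1.1]))]
scanner_window [(0.94, array([ 275.1, -314.6,   -2.1])), (0.81, array([ 335.8, -560.8,    1.9]))]
scanner_grip [(0.9, array([ 357.9, -516.4,   77.5])), (0.64, array([ 479.3, -336. ,   82.1])), (0.56, array([ 291. , -268.4,   77.7]))]
cradle [(0.4, array([ 604.6, -201.7,   -2.9]))]
```

View pics/w8.png

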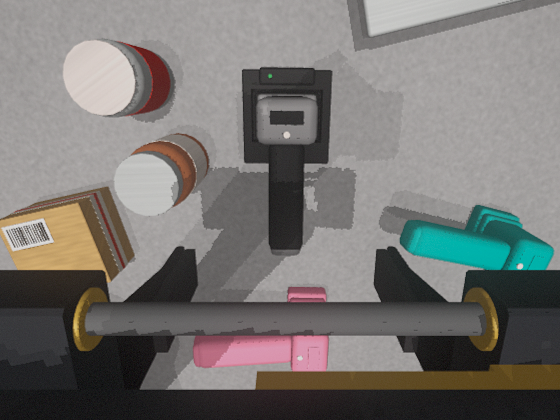

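```bash
cat >> h.py <<'E'
def scan(name,zlo,zhi,n=True):
    f=np.load(name+".npz");W=cloud(dict(K=f["K"],depth=f["depth"]),f["Rw"],f["tw"])
    R=Ro.from_rotvec(f["ori"]).as_matrix();T=(W-f["pos"])@R
    m=(W[...,2]>zlo)&(W[...,2]<zhi)&(abs(T[...,1])<45)&(T[...,0]>-90)&(T[...,0]<110)
    m[260:]=0
    p=T[m];z=W[m][:,2]
    for x in range(-85,90,6):
        q=p[abs(p[:,0]-x)<2]
        if len(q)>3: print(x,"y",q[:,1].min().round(1),q[:,1].max().round(1),"z",np.round(np.median(z[abs(p[:,0]-x)<2]),1),np.median(q[:,2]).round(1))
    print("xmax",p[:,0].max())
E
python3 - <<'E'
from h import *
scan("w8",80,130)
E
```

```text
-73 y -14.2 14.7 z 106.3 184.9
-67 y -16.2 16.6 z 107.0 184.3
-61 y -16.1 16.6 z 107.0 184.2
-55 y -16.0 16.5 z 106.3 184.9
-49 y -16.0 16.5 z 105.5 185.7
-43 y -15.9 16.4 z 104.8 186.4
-37 y -15.9 17.4 z 104.1 187.1
-31 y -15.8 17.4 z 103.4 187.8
-25 y -15.7 17.4 z 102.5 188.7
-19 y -15.7 17.3 z 102.0 189.2
-13 y -15.6 17.2 z 101.3 189.9
-7 y -15.6 17.2 z 100.4 190.8
-1 y -15.6 17.1 z 99.9 191.3
5 y -15.5 17.0 z 99.1 192.1
11 y -15.4 17.0 z 98.3 192.9
17 y -15.3 18.0 z 97.5 193.7
23 y -15.3 17.9 z 96.8 194.4
29 y -15.3 17.8 z 96.1 195.1
35 y -24.9 27.5 z 101.3 189.9
41 y -26.8 28.3 z 103.4 187.8
47 y -26.6 29.1 z 103.5 187.7
53 y -26.5 28.9 z 104.0 187.2
59 y -26.3 28.7 z 104.1 187.1
65 y -26.1 28.6 z 103.6 187.6
71 y -25.0 27.6 z 101.7 189.5
xmax 74.65699482532527
```

>>> play_rows(
  fingers=[1, 1, 1, 1, 1, 1, 1, 1, 1, 1],
  dp=[
    [0, 0, 0],
    [0.1, 0.15, 3],
    [0, 0, 4],
    [0, 0, 4],
    [0, 0, 4],
    [0, 0, 3],
    [0, 0, 1.5],
    [0, 0, 1.4],
    [0, 0, 0],
    [0, 0, 0],
  ],
  delta_rot=[
    [0, 0, 0.65],
    [0, 0, 0],
    [0, 0, 0],
    [0, 0, 0],
    [0, 0, 0],
    [0, 0, 0],
    [0, 0, 0],
    [0, 0, 0],
    [0, 0, 0],
    [0, 0, 0],
  ],
)

```text
time: 20.23
position: [482.7, -338.8, 83.3]
orientation: [3.118, -0.377, 0.002]
contact_force: [0.1, -0.1, -0.7]
width: 0.999
```

```bash
python3 - <<'E'
from h import *
s,c,Rw,tw,W=look("w9")
scan("w9",80,130)
E
```

```text
t 20.23 pos [ 482.7 -338.8   83.3] yaw_y -103.78 Rz [ 1.4e-03 -9.0e-04 -1.0e+00] q [-0.06  0.65  0.84  1.92 -0.64  0.86 -0.69] w 0.999 F [ 0.1 -0.1 -0.7]
17 y -19.4 14.2 z 96.4 -13.1
23 y -19.7 14.1 z 96.8 -13.4
29 y -19.6 14.2 z 95.6 -12.2
35 y -28.4 23.5 z 102.0 -18.6
41 y -31.0 25.3 z 103.6 -20.2
47 y -30.8 25.4 z 103.5 -20.1
53 y -30.7 25.1 z 104.1 -20.7
59 y -31.0 25.1 z 104.1 -20.8
65 y -31.0 25.2 z 103.4 -20.0
71 y -29.3 23.2 z 100.7 -17.3
xmax 74.1876374376689
```

View pics/w9.png

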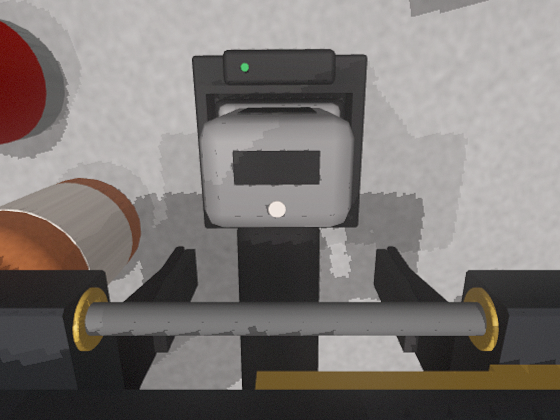

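>>> play_rows(
  fingers=[1, 1, 1],
  dp=[
    [0, 0, 0],
    [0, 0, 0],
    [0, 0, 0],
  ],
  delta_rot=[
    [0, 0, 0],
    [0, 0, 0],
    [0, 0, 0],
  ],
)

```text
time: 20.65
position: [482.3, -338.3, 82.6]
orientation: [-3.119, 0.377, -0.0]
contact_force: [0.0, 0.7, -0.3]
width: 1.0
```

```bash
python3 - <<'E'
from h import *
s,c,Rw,tw,W=look("w10")
scan("w10",80,130)
E
```

```text
t 20.65 pos [ 482.3 -338.3   82.6] yaw_y -103.77 Rz [ 3.e-04 -0.e+00 -1.e+00] q [-0.05  0.65  0.84  1.92 -0.64  0.86 -0.69] w 1.0 F [ 0.   0.7 -0.3]
17 y -18.9 14.6 z 95.7 -13.2
23 y -19.2 14.4 z 96.8 -14.3
29 y -19.0 14.3 z 95.8 -13.2
35 y -27.9 23.2 z 101.8 -19.2
41 y -30.1 25.4 z 103.6 -21.0
47 y -30.2 25.6 z 103.6 -21.0
53 y -30.5 25.7 z 104.0 -21.4
59 y -30.4 25.6 z 104.1 -21.5
65 y -30.4 25.3 z 103.4 -20.8
71 y -28.9 23.9 z 101.2 -18.6
xmax 74.73323929318681
```

>>> play_rows(
  fingers=[1, 1, -1, -1, -1, -1, -1, -1, -1, -1, -1, -1],
  dp=[
    [0, -0.18, 0],
    [0, 0, 0],
    [0, 0, 0],
    [0, 0, 0],
    [0, 0, 0],
    [0, 0, 0],
    [0, 0, 0],
    [0, 0, 0],
    [0, 0, 0],
    [0, 0, 0],
    [0, 0, 0],
    [0, 0, 0],
  ],
  delta_rot=[
    [0, 0, -0.2],
    [0, 0, 0],
    [0, 0, 0],
    [0, 0, 0],
    [0, 0, 0],
    [0, 0, 0],
    [0, 0, 0],
    [0, 0, 0],
    [0, 0, 0],
    [0, 0, 0],
    [0, 0, 0],
    [0, 0, 0],
  ],
)

```text
time: 22.2
position: [482.6, -336.5, 82.4]
orientation: [-3.119, 0.371, 0.0]
contact_force: [0.1, 0.5, 0.1]
width: 0.387
```

```bash
python3 - <<'E'
from h import *
s,c,Rw,tw,W=look("w11")
scan("w11",80,130)
E
```

```text
t 22.2 pos [ 482.6 -336.5   82.4] yaw_y -103.57 Rz [ 0.e+00  1.e-04 -1.e+00] q [-0.06  0.65  0.84  1.92 -0.64  0.86 -0.69] w 0.387 F [0.1 0.5 0.1]
11 y -25.1 25.7 z 80.4 2.0
17 y -16.8 17.0 z 95.6 -13.2
23 y -16.8 16.8 z 96.8 -14.4
29 y -16.5 16.7 z 95.9 -13.5
35 y -25.7 24.9 z 101.8 -19.4
41 y -27.7 27.6 z 103.5 -21.1
47 y -28.3 27.8 z 103.5 -21.1
53 y -28.2 27.8 z 104.1 -21.7
59 y -28.2 27.7 z 104.0 -21.7
65 y -28.4 27.8 z 103.4 -21.1
71 y -26.8 26.3 z 101.3 -18.9
xmax 74.76356965479101
```

View pics/w11.png

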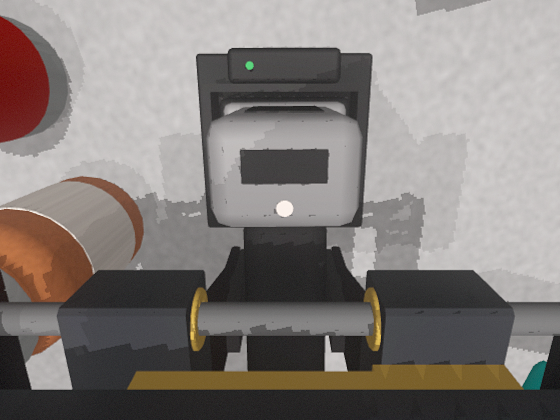

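>>> play_rows(
  fingers=[-1, -1, -1, -1, -1, -1, -1, -1, -1, -1],
  dp=[
    [0, 0, -0.8],
    [0, 0, -2],
    [0, 0, -3],
    [0, 0, -3],
    [0, 0, -3],
    [0, 0, -3],
    [0, 0, -2],
    [0, 0, 0],
    [0, 0, 0],
    [0, 0, 0],
  ],
  delta_rot=[
    [0, 0, 0],
    [0, 0, 0],
    [0, 0, 0],
    [0, 0, 0],
    [0, 0, 0],
    [0, 0, 0],
    [0, 0, 0],
    [0, 0, 0],
    [0, 0, 0],
    [0, 0, 0],
  ],
)

```text
time: 23.5
position: [482.1, -335.9, 249.2]
orientation: [-3.119, 0.371, 0.004]
contact_force: [-0.9, 0.9, -1.8]
width: 0.39
```

```bash
python3 - <<'E'
from h import *
s,c,Rw,tw,W=look("w12")
scan("w12",246,290)
E
```

```text
t 23.5 pos [ 482.1 -335.9  249.2] yaw_y -103.58 Rz [-0.0021  0.0012 -1.    ] q [-0.2   0.47  1.02  1.78 -0.43  1.15 -0.85] w 0.39 F [-0.9  0.9 -1.8]
11 y -25.3 25.4 z 246.6 2.5
17 y -16.9 17.1 z 262.3 -13.2
23 y -16.7 16.8 z 263.4 -14.3
29 y -16.5 16.8 z 262.5 -13.4
35 y -25.0 24.9 z 268.5 -19.4
41 y -28.0 27.9 z 270.1 -21.0
47 y -28.1 27.6 z 270.0 -21.0
53 y -28.2 27.8 z 270.5 -21.5
59 y -28.2 27.8 z 270.5 -21.5
65 y -28.1 27.8 z 269.9 -20.9
71 y -26.8 26.3 z 267.8 -18.8
xmax 74.81109220774403
```

View pics/w12.png

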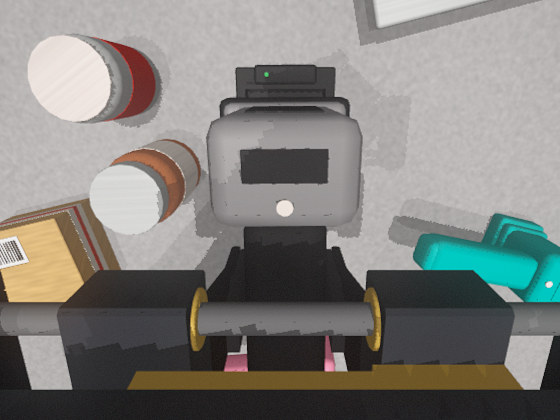

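>>> play_rows(
  fingers=[-1, -1, -1, -1, -1, -1, -1, -1, -1, -1, -1, -1, -1, -1, -1, -1, -1, -1, -1],
  dp=[
    [-0.3, -2, 0],
    [-0.57, -3.9, 0],
    [-0.57, -3.9, 0],
    [-0.57, -3.9, 0],
    [-0.57, -3.9, 0],
    [-0.57, -3.9, 0],
    [-0.57, -3.9, 0],
    [-0.57, -3.9, 0],
    [-0.57, -3.9, 0],
    [-0.57, -3.9, 0],
    [-0.57, -3.9, 0],
    [-0.57, -3.9, 0],
    [-0.57, -3.9, 0],
    [-0.57, -3.9, 0],
    [-0.57, -3.9, 0],
    [-0.57, -3.9, 0],
    [-0.3, -2, 0],
    [0, 0, 0],
    [0, 0, 0],
  ],
  delta_rot=[
    [0, 0, 0],
    [0, 0, 0],
    [0, 0, 0],
    [0, 0, 0],
    [0, 0, 0],
    [0, 0, 0],
    [0, 0, 0],
    [0, 0, 0],
    [0, 0, 0],
    [0, 0, 0],
    [0, 0, 0],
    [0, 0, 0],
    [0, 0, 0],
    [0, 0, 0],
    [0, 0, 0],
    [0, 0, 0],
    [0, 0, 0],
    [0, 0, 0],
    [0, 0, 0],
  ],
)

```text
time: 25.92
position: [540.6, 290.0, 250.5]
orientation: [3.118, -0.376, -0.0]
contact_force: [-0.2, -0.6, -2.3]
width: 0.387
```

>>> play_rows(
  fingers=[-1, -1, -1, -1],
  dp=[
    [0, 0, 0],
    [0, 0, 0],
    [0, 0, 0],
    [0, 0, 0],
  ],
  delta_rot=[
    [0, 0, -6.6],
    [0, 0, -6.67],
    [0, 0, 0],
    [0, 0, 0],
  ],
)

```text
time: 26.42
position: [540.6, 291.2, 250.7]
orientation: [-3.141, 0.014, -0.0]
contact_force: [-0.8, 0.5, -2.0]
width: 0.387
```

```bash
python3 - <<'E'
from h import *
from station import bot
s,c,Rw,tw,W=look("w13")
scan("w13",240,290)
print(rect(W,(593,278),80,58,70))
print("code",[(round(d["score"],2),(Rw@np.array(d["centre"])+tw).round(1)) for d in bot.pinpoint("wrist","carton_code")])
for n in("scene","top"):
    c=bot.capture(n); cv2.imwrite(f"pics/{n}1.png",c["img"][:,:,::-1]);W=cloud(c)
    print(rect(W,(593,278),80,58,70))
    R=np.array(c["R"]);t=np.array(c["t"])
    for k in("carton_code","scanner_window"):
        print(n,k,[(round(d["score"],2),(R.T@(np.array(d["centre"])-t)).round(1)) for d in bot.pinpoint(n,k)])
E
```

```text
t 26.43 pos [540.6 291.2 250.7] yaw_y -90.51 Rz [ 0.e+00  2.e-04 -1.e+00] q [-1.23  0.49  0.96  1.71 -0.44  1.17 -1.73] w 0.387 F [-0.8  0.5 -2. ]
11 y -25.5 25.8 z 244.3 6.4
17 y -17.1 16.9 z 263.5 -12.9
23 y -16.9 16.7 z 265.1 -14.4
29 y -16.9 16.6 z 264.0 -13.3
35 y -25.2 24.6 z 270.1 -19.4
41 y -28.1 27.9 z 271.7 -21.0
47 y -28.1 27.7 z 271.7 -21.0
53 y -28.2 27.5 z 272.2 -21.5
59 y -28.2 27.7 z 272.2 -21.5
65 y -28.4 27.8 z 271.5 -20.9
71 y -26.5 26.1 z 269.5 -18.8
xmax 74.77529281344519
(2017, [593.4, 278.9, 59.0, 125.4, 89.4], array([617. , 240.8,  64.7]))
code []
(529, [593.7, 284.5, 61.2, 144.1, -89.8], array([596.3, 277.2,  64. ]))
scene carton_code [(0.59, array([592.3, 288.3,  61.6])), (0.59, array([ 603. , -202.9,   -5.2]))]
scene scanner_window [(0.91, array([ 282. , -317. ,   -3.5])), (0.64, array([597. , 288.8, 174.3])), (0.57, array([ 340.1, -556. ,    1.5]))]
(412, [592.5, 271.8, 60.7, 110.1, 89.2], array([591.2, 248.3,  63.6]))
top carton_code [(0.68, array([593.7, 292.8,  64.9])), (0.3, array([550.2, 276.2,   1.4]))]
top scanner_window [(0.81, array([591.6, 289.8, 175.3])), (0.81, array([ 279.3, -314.2,    1.6])), (0.79, array([ 340.1, -558.9,    0.8]))]
```

View pics/w13.png

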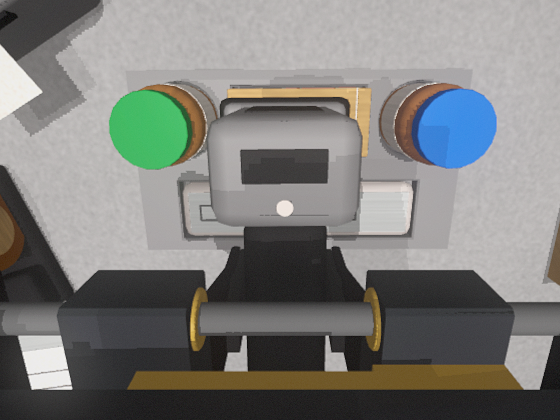

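View pics/scene1.png

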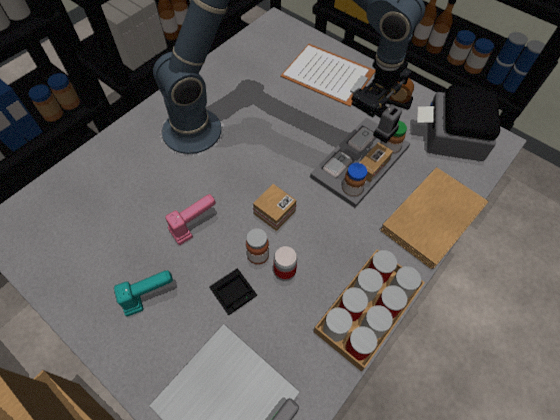

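>>> play_rows(
  fingers=[-1, -1, -1, -1, -1, -1, -1, -1, -1],
  dp=[
    [0, -0.13, 1],
    [0, 0, 2],
    [0, 0, 2],
    [0, 0, 1.5],
    [0, 0, 1],
    [0, 0, 0.5],
    [0, 0, 0],
    [0, 0, 0],
    [0, 0, 0],
  ],
  delta_rot=[
    [0, 0, 0],
    [0, 0, 0],
    [0, 0, 0],
    [0, 0, 0],
    [0, 0, 0],
    [0, 0, 0],
    [0, 0, 0],
    [0, 0, 0],
    [0, 0, 0],
  ],
)

```text
time: 27.95
position: [540.7, 293.9, 171.0]
orientation: [-3.141, 0.008, -0.001]
contact_force: [0.4, -0.1, -1.2]
width: 0.386
```

```bash
python3 - <<'E'
from h import *
from station import bot
s,c,Rw,tw,W=look("w14")
scan("w14",165,210)
print(rect(W,(593,278),80,60,69))
for n in("scene","top"):
    c=bot.capture(n); cv2.imwrite(f"pics/{n}2.png",c["img"][:,:,::-1])
    R=np.array(c["R"]);t=np.array(c["t"])
    for k in("carton_code","scanner_window"):
        print(n,k,[(round(d["score"],2),(R.T@(np.array(d["centre"])-t)).round(1)) for d in bot.pinpoint(n,k)])
    if n=="scene": cv2.imwrite("pics/crop2.png",cv2.resize(c["img"][80:220,290:440,::-1],None,fx=4,fy=4,interpolation=2))
s=bot.state();print(s["time"],s["position"],s["qvel"].round(3))
E
```

```text
t 27.95 pos [540.7 293.9 171. ] yaw_y -90.3 Rz [ 8.e-04  7.e-04 -1.e+00] q [-1.19  0.57  0.89  1.79 -0.52  1.03 -1.67] w 0.386 F [ 0.4 -0.1 -1.2]
11 y -25.4 25.7 z 167.0 4.0
17 y -17.1 16.9 z 184.2 -13.2
23 y -16.9 16.7 z 185.3 -14.3
29 y -16.7 16.5 z 184.4 -13.3
35 y -25.0 24.7 z 190.3 -19.3
41 y -28.1 27.8 z 192.0 -21.0
47 y -28.1 27.5 z 192.0 -21.0
53 y -28.0 27.7 z 192.5 -21.5
59 y -28.3 27.9 z 192.6 -21.5
65 y -28.4 27.5 z 192.0 -20.9
71 y -26.2 26.1 z 189.8 -18.7
xmax 74.73988319248566
(5029, [592.8, 278.7, 59.5, 125.3, 89.7], array([607.6, 235.9,  64.7]))
scene carton_code [(0.96, array([592.8, 289.8,  65.3]))]
scene scanner_window [(0.87, array([ 336.8, -558.4,    0.7])), (0.83, array([ 282.4, -315. ,   -4.1])), (0.75, array([595. , 296.1,  94.7]))]
top carton_code [(0.87, array([592.6, 294.7,  63.1]))]
top scanner_window [(0.94, array([ 339.6, -552.8,   -2.7])), (0.89, array([594.3, 293.1,  95.9])), (0.63, array([ 278.4, -317.7,    1.7]))]
28.3 [540.34911898 293.84747714 170.49336786] [ 0.001 -0.     0.002  0.001  0.001  0.001  0.001]
```

View pics/crop2.png

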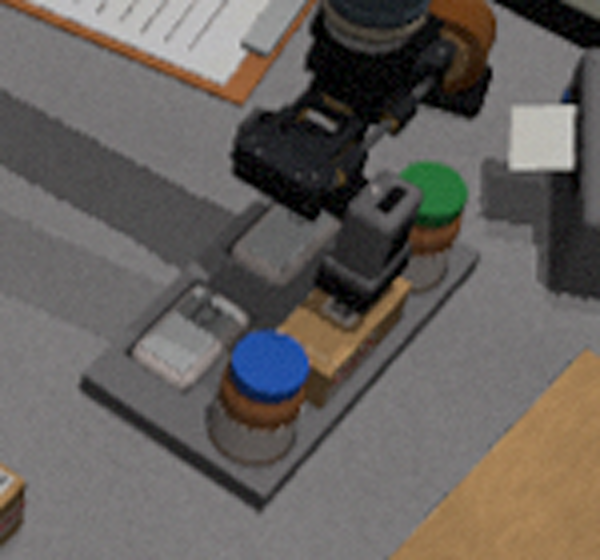

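View pics/w14.png

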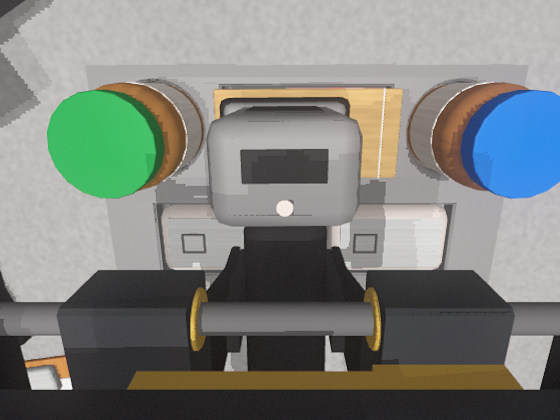

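>>> play_rows(
  fingers=[-1, -1, -1, -1, -1, -1, -1, -1],
  dp=[
    [0, 0.1, 0],
    [0, 0, 0],
    [0, 0, 0],
    [0, 0, 0],
    [0, 0, 0],
    [0, 0, 0],
    [0, 0, 0],
    [0, 0, 0],
  ],
  delta_rot=[
    [0, 0, 0],
    [0, 0, 0],
    [0, 0, 0],
    [0, 0, 0],
    [0, 0, 0],
    [0, 0, 0],
    [0, 0, 0],
    [0, 0, 0],
  ],
)

```text
time: 29.3
position: [540.4, 292.9, 170.4]
orientation: [-3.141, 0.008, -0.0]
contact_force: [0.1, 0.7, -3.0]
width: 0.393
```

```bash
python3 - <<'E'
from station import bot
s=bot.state();print(s["time"],s["position"],s["width"],abs(s["qvel"]).max(),s["contact_force"])
print(bot.close_job())
E
```

```text
29.3 [540.35873699 292.850748   170.44204472] 0.39291145222215623 0.002035594691565785 [ 0.11114996  0.73628009 -2.98349108]
the job is handed in; nothing more can be done
None
```

I put the carton in the oblong pocket and let go of it. Then I carried the black scanner over the groceries and handed the job in at 29.3 s, with the scanner held over the barcode. The hand-in reports no verdict, so these are my own checks.

- **Carton:** after release its top measured 64–65 mm above the table, against 64 mm expected when fully seated. It is within about 1 mm of the pocket's centre and square to within about 0.3°. My separate fit for tilt took in stray points and gave nonsense values. I did not repeat it, so "flat" rests on the top height and the outline.
- **Scanner:** from the arm pose and the grip, the window is at about (593.4, 292.9, 94) mm. The code is at about (593.5, 292.5, 64) mm, which leaves a gap of about 30 mm. The yaw matches the code to about 0.3°, the tool points straight down, and the head-top profile had not changed since the grasp. At hand-in the arm was still and the grip width was steady.
- **Disagreement between views:** the camera networks put the code and window 2 to 7 mm apart horizontally and about 30 mm apart vertically. The largest gap was in the scene view (code y 290, window y 296), taken before a final 1 mm correction. The allowed offset is 12 mm.
- **Other groceries:** none looked displaced in the last pictures, though I did not measure them again.

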